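# Pop the fuse cover off a control box

### The arm

A 6-joint arm with a two-finger parallel gripper is mounted at the origin on the work surface. World frame = base frame: x ahead of the robot, y to its left, z up, the work surface at z = 0. Lengths are in mm, angles in rad, forces in N, time in s.
With the tool pointing down it reaches from about 275 to 1000 mm from the base axis. Payload 8.4 kg.
Tool frame: the origin (TCP) lies between the finger pads; the fingertips stand 8 mm ahead of it and the grasp point (between the pads) lies 11 mm behind it (tcp_to_tips is the distance from the TCP to the fingertips, in mm); z points along the fingers, y is the line along which they close (so a half turn about z gives the same grasp; the last joint's range is limited). The gripper opens to 85 mm and grips with 20 to 120 N. Pads are 22 mm wide; open, the fingers measure 114 mm over their backs; the gripper's body (76 mm by 85 mm) begins 54 mm behind the grasp point. The pads swing forward as they close: fully open they stand 13 mm farther back than shut.
Start: joints at [-1.283, 0.353, 1.633, -0, 1.155, -0.002], TCP at [178.599, -598.941, 239.281] pointing down, gripper open.
Joint ranges: [-2.63, 2.63], [-0.92, 2.1], [0.06, 2.66], [-1.3, 4.44], [0, 2.69], [-3.02, 3.02]. Speed limits (rad/s): [2.22, 2.22, 2.79, 3.14, 3.14, 3.14].

### API

Orientations are given as [roll, pitch, yaw] about the fixed x, y, z axes, in that order (R = Rz(yaw) Ry(pitch) Rx(roll)).
In Python, from rig import * gives the robot as it stands.
- The arm moves only by the tool step_arm, never from a script. Its argument "motion" is a list of rows, each an object with "claw": the finger opening in mm, from 0 to 85.4; "delta_pos": the shift along the tool's x, y, z in mm, a list of three; "turn": the turn about the tool's z in rad. In form: [{"claw": claw, "delta_pos": [dx, dy, dz], "turn": turn}, ...]. A call has 1 to 8 rows; each row shifts and turns the commanded pose from where the row before left it, along the tool's axes as they then stand; what a row does not reach is not made up. A row lasts 1/12 s, in which the tool goes at most 41.7 mm and 7.16 degrees, less where a joint would pass 70% of its speed; a pose out of reach is approached as far as the arm can. A call is refused whole if a number of a shift passes 41.7 or a number of a turn 0.125, either way. A call with a gripper value outside its range is refused whole. The fingers move at their own pace and stop on an object; "force" is the grip in N (left out, the last holds). Time passes only in rows, so rows that do not move let the fingers close. It gives the time, the measured TCP pose, the force, the opening and the grip force at its end, in the units of the state.
- sense(): the state, without advancing time (a new reading comes with each control period).
- grab_frame(name): name is "scene" or "side" or "wrist"; returns a dict with "img" (480x640x3 uint8, red, green, blue), "vertical_fov" (degrees; the focal length in pixels is half the picture's height over the tangent of half this angle, whatever the lens; pixels are square), "cx", "cy" (the principal point, pixels), "R" (3x3) and "t" (3): a world point X has camera coordinates R X + t. Camera axes: x right, y down, z forward; pixel columns grow to the right and rows downward; lengths in mm; the calibration is good to about 2 mm. The wrist camera is an equidistant fisheye: a pixel r from the principal point sees the ray r / f radians off the axis. A picture is of the moment at which its call begins. There is no depth.
- sign_off(): hands the job in; it is judged then, once.
The state is a dict: "clock": time; "qpos": joint angles; "qvel": joint speeds; "joint_efforts": joint torques, N m; "eef_pos": TCP position; "tcp_rot": TCP orientation; "contact_force": force on the tool from outside, world axes, zero at the start; "wrist_torque": the same for the moment, N m; "opening": opening from 0.0 (shut) to 1.0 (fully open); "grasp_force": force on a finger pad.
Only numpy, scipy, OpenCV 4.12 (cv2) and the standard library are available. Lean on these libraries where they do the work, as an engineer would, in place of code of your own. Each camera call takes 0.05 s, during which the arm holds its last target. There are 200 camera calls.

### The job

Pick up the orange flat pry tool, push its blade into the notch under the front edge of the red fuse cover and lever until the cover snaps up off its front catches; do not push on the cover with the gripper itself. Leave the red cover sitting loose on its box, tilted up on the catches, keep the white cover on the other box shut, and lay the tool back down flat on the desk.

Things in the scene. Friction and masses are not known exactly. Their poses are not given: they have to be found in the camera images.
- pry_tool: Flat pry tool lying on the desk, about 110 g. Orange box-shaped handle 100 long, 24 wide, 26 mm high; flat steel blade 110 long, 20 wide, 5 mm thick straight out of its front end, mid-plane 13 mm above the handle's underside. Origin: centre of the handle's underside; x along the tool to the blade, z up. Balances 15 mm ahead of the origin. (The blue screwdriver is not it.)
- pry_tip (a point): Middle of the pry tool's blade end: 160 mm ahead of the tool's origin, 13 mm above its underside.
- fuse_box: Grey control box under the red cover, fixed to the desk: 130 deep (x), 140 wide (y), up to 131 mm high at its back rim. Origin: centre of its underside on the desk, z up; front face at x = -65 mm looks along -x, roughly to the robot. Two black spring catches at the front, 31 to 53 mm left and right of the middle, reach z = 125 mm. Its twin has a white cover; sides vary.
- notch (a point): Middle of the front edge of the notch's sill (yellow floor), the fulcrum: on fuse_box at x = -65, y = 0, z = 98 mm, axes as fuse_box. The notch goes in along +x under the red cover: 48 mm wide, 14 mm high (from the sill up to the underside of the cover), 60 mm deep.
- red_cover: Red ribbed plate 116 x 114 x 6 mm, 70 g, axes as fuse_box, origin at the centre of its underside, 112 mm high and level when shut. Its rear edge hooks under a keeper and acts as hinge; 5 to 8 N up at the front frees it. Raised 12 mm there it stays up on the catches (tilt 0.1 rad). Blade 45 mm in, on the sill: push the handle down by about 24 degrees, then level it and draw it out.
- white_cover: The same kind of cover, white, shut on the twin box beside it. Sizes, axes and origin as the red one.
There are look-alikes about, which are no part of the job. Leave any pink look-alike of the fuse_box alone.

How it is judged (in metres and radians):
On the way, in this order (a step that is already met when the one before it is completed fails the run):
1. the tool's blade is at least 10 mm inside the notch under the red cover, which is still shut (x of pry_tip in the frame of fuse_box between -0.055 and 0 m and y of pry_tip in the frame of fuse_box between -0.026 and 0.026 m and z of pry_tip in the frame of fuse_box between 0.095 and 0.118 m and angle between red_cover's own z axis and vertical below 0.04 rad), for 0.1 s.
2. the red cover is levered up by the tool's blade in the notch (x of pry_tip in the frame of fuse_box between -0.055 and 0 m and y of pry_tip in the frame of fuse_box between -0.026 and 0.026 m and angle between red_cover's own z axis and vertical above 0.06 rad and contact force between pry_tool and red_cover above 0.1 N), for 0.05 s.
At the end, for the whole second after the job is handed in: Red cover unsnapped, at rest on its box with its front up (tilt 0.06 to 0.4 rad, within 30 mm of the box's centre, no more than 4 mm below its shut height); white cover shut (tilt under 0.04 rad); pry tool at rest on the desk, origin and tip under 40 mm high (angle between red_cover's own z axis and vertical between 0.06 and 0.4 rad and horizontal distance between red_cover and fuse_box below 0.03 m and z of red_cover in the frame of fuse_box above 0.108 m and height (world z) of each of pry_tool, pry_tip below 0.04 m and linear speed of each of pry_tool, red_cover below 0.03 m/s and angle between white_cover's own z axis and vertical below 0.04 rad); the robot touches nothing.
It fails at once if the white cover is opened (angle between white_cover's own z axis and vertical above 0.06 rad).
It fails at once if the gripper itself pushes on the red cover (contact force between the fingers and red_cover above 2 N).
It also fails if it takes over 53 s, if anything falls off the work surface, if the arm or the gripper's body presses on something with over 40 N, if the wrist force passes 120 N, or if a joint passes its speed limit or range.

## Working session

There is one attempt and no reset: what is moved stays moved. The work goes in short steps, Python scripts to look and compute and a tool call to move; the robot and the scene stay as the last step left them, time stands still between calls to the robot, and variables do not carry over. Pictures are saved under pics/ and viewed, at most 12 in all, crops included, and the job is handed in when it is done.

Besides the shell and the picture viewer there is one more tool, called after "Request:" by a JSON object that holds its "name" and its "arguments". step_arm: Moves the arm, as the interface text tells. Its arguments: {"type":"object","properties":{"motion":{"type":"array","items":{"type":"object","properties":{"claw":{"type":"number"},"delta_pos":{"type":"array","items":{"type":"number"}},"turn":{"type":"number"}}}},"force":{"type":"number"}},"required":["motion"]}

```bash
mkdir -p pics; python3 - <<'E'
from rig import *
import cv2,pickle,numpy as np
D={}
for n in("scene","side"):
    f=grab_frame(n);D[n]=f;cv2.imwrite(f"pics/{n}0.png",f["img"][:,:,::-1]);print(n,f["vertical_fov"],f["cx"],f["cy"],(-f["R"].T@f["t"]).round(),np.array(f["R"]).round(3).tolist())
pickle.dump(D,open("d0.pkl","wb"));print(sense())
E
```

```text
scene 57.50973314656585 320.2924078057882 237.7637424410744 [1157. -252.  629.] [[0.253, 0.968, -0.006], [0.581, -0.157, -0.799], [-0.774, 0.198, -0.602]]
side 52.81986856915625 315.3303561153705 247.94541095242943 [1047.  248.  957.] [[-0.481, 0.877, -0.005], [0.704, 0.383, -0.598], [-0.522, -0.291, -0.802]]
{'clock': 0.1, 'qpos': array([-1.28340774e+00,  3.53569724e-01,  1.63404487e+00,  2.72897303e-05,
        1.15522716e+00, -2.41227514e-03]), 'qvel': array([ 0.00193326, -0.00249364, -0.00293913,  0.00065383,  0.00142401,
       -0.00114475]), 'joint_efforts': array([ 2.60243824e-04, -6.06354976e+01, -3.42819679e+01,  2.04764137e-05,
        3.94951261e-03, -1.45006260e-05]), 'eef_pos': array([ 178.48325187, -598.53764019,  238.64885828]), 'tcp_rot': array([-3.14034362e+00, -2.79663147e-05,  2.89789809e-01]), 'contact_force': array([ 0.27203185, -0.53263725, -0.49696275]), 'wrist_torque': array([-0.02706904, -0.03355784, -0.00699644]), 'grasp_force': 0.0, 'opening': 0.9986124416925072}
```

View pics/scene0.png

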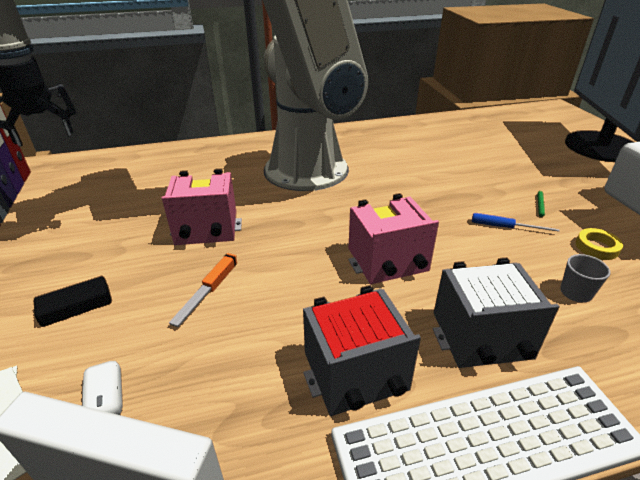

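View pics/side0.png

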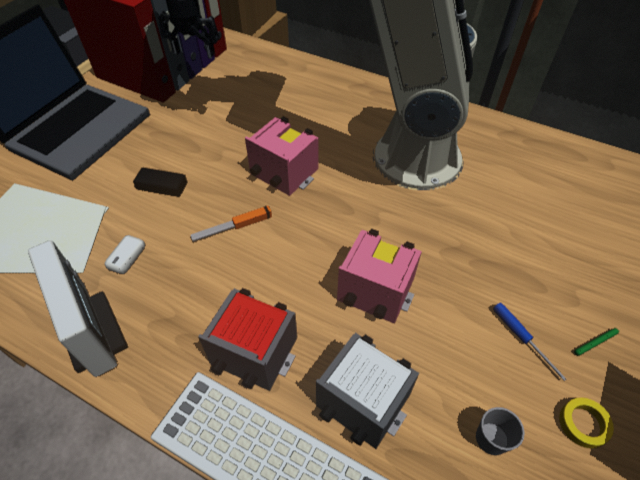

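Candidates in the scene view are the orange tool with steel blade at (205,290) and the blue screwdriver at (510,222), which isn't the tool. The red-covered box is at (360,350), the white-covered twin at (497,310), and pink look-alikes at (203,207) and (393,237). I choose the orange tool and the red box, and will measure both from masks.

```bash
cat >h.py <<'E'
import numpy as np,cv2
def ray(f,uv,z):
    F=240/np.tan(np.radians(f["vertical_fov"]/2));R=np.array(f["R"]);t=np.array(f["t"])
    uv=np.atleast_2d(uv).astype(float)
    d=np.c_[(uv[:,0]-f["cx"])/F,(uv[:,1]-f["cy"])/F,np.ones(len(uv))]@R
    c=-R.T@t
    return (c+d*((z-c[2])/d[:,2])[:,None])[:,:2]
def mask(img,name):
    h=cv2.cvtColor(img,cv2.COLOR_RGB2HSV);H,S,V=[h[...,i].astype(int) for i in range(3)]
    return {"orange":(H>6)&(H<13)&(S>200)&(V>120),"red":((H<4)|(H>176))&(S>200)&(V>150),"pink":(H>155)&(H<175)&(S>70)&(V>80),
     "white":(S<25)&(V>190),"yellow":(H>24)&(H<32)&(S>190)&(V>110)}[name].astype(np.uint8)
def blobs(m,amin=150):
    n,l,s,c=cv2.connectedComponentsWithStats(m)
    return [(l==i) for i in range(1,n) if s[i,4]>amin]
def rect(P):
    (c,s,a)=r=cv2.minAreaRect(P.astype(np.float32));return np.round(c,1),np.round(s,1),round(a,1),cv2.boxPoints(r).round().tolist()
E
python3 - <<'E'
from h import *;import pickle
D=pickle.load(open("d0.pkl","rb"))
for n,f in D.items():
    for col,z in(("orange",20),("red",118),("white",118),("pink",110),("yellow",98)):
        for b in blobs(mask(f["img"],col)):
            v,u=np.nonzero(b);P=ray(f,np.c_[u,v],z)
            print(n,col,len(u),(round(u.mean()),round(v.mean())),*rect(P))
f=D["scene"];g=D["side"]
print("tip",ray(f,[175,325],13),ray(g,[193,239],13))
a=cv2.resize(f["img"][200:340,150:250],None,fx=4,fy=4)[:560];b=cv2.resize(f["img"][270:410,290:430],None,fx=4,fy=4)[:,:400]
cv2.imwrite("pics/c1.png",np.hstack([a,b])[:,:,::-1])
E
```

```text
scene orange 268 (221, 273) [ 433.8 -286.2] [35.4 99.7] 53.3 [[383.0, -271.0], [463.0, -330.0], [484.0, -302.0], [404.0, -242.0]]
scene red 3312 (356, 322) [723.1 -83.7] [104.3 113.7] 4.6 [[667.0, -31.0], [676.0, -145.0], [780.0, -136.0], [771.0, -23.0]]
scene white 2505 (494, 286) [707.7 166.1] [113.6 103.5] 82.6 [[649.0, 116.0], [752.0, 103.0], [766.0, 216.0], [664.0, 229.0]]
scene white 11618 (99, 427) [ 769.9 -451.9] [329.4 125.3] 61.3 [[636.0, -566.0], [746.0, -626.0], [904.0, -338.0], [794.0, -277.0]]
scene white 18527 (494, 435) [942.3  10.1] [358.1 123.8] 90.0 [[880.0, -169.0], [1004.0, -169.0], [1004.0, 189.0], [880.0, 189.0]]
scene white 380 (6, 462) [ 817.6 -544. ] [51.4 18. ] 15.8 [[790.0, -542.0], [795.0, -560.0], [845.0, -546.0], [840.0, -528.0]]
scene pink 1316 (204, 190) [ 296.  -311.9] [160.9 272.2] 84.3 [[153.0, -379.0], [424.0, -405.0], [439.0, -245.0], [169.0, -218.0]]
scene pink 3615 (398, 234) [518.3  76.8] [170.5 267.9] 80.6 [[372.0, 15.0], [636.0, -29.0], [664.0, 139.0], [400.0, 183.0]]
side orange 184 (250, 215) [ 426.6 -289.5] [23.1 84.5] 54.4 [[386.0, -274.
[... 546 characters left out ...]
[663.0, 230.0]]
side white 4749 (245, 439) [914.3  76.2] [127.9 370.1] 0.1 [[850.0, 261.0], [851.0, -109.0], [978.0, -109.0], [978.0, 261.0]]
side pink 2212 (289, 150) [ 244.5 -268.8] [267.3 162.2] 61.0 [[109.0, -346.0], [250.0, -425.0], [380.0, -191.0], [238.0, -113.0]]
side pink 2580 (381, 265) [476.8  82.6] [162.  150.8] 3.1 [[392.0, 154.0], [400.0, 3.0], [562.0, 12.0], [554.0, 162.0]]
side yellow 257 (385, 251) [421.9  77. ] [43.3 41. ] 3.2 [[399.0, 96.0], [401.0, 55.0], [445.0, 58.0], [442.0, 99.0]]
side yellow 810 (586, 420) [589.7 531. ] [71.7 80.7] 89.9 [[549.0, 495.0], [630.0, 495.0], [630.0, 567.0], [549.0, 567.0]]
tip [[ 555.38025364 -377.66068181]] [[ 552.29925455 -373.80635825]]
```

View pics/c1.png

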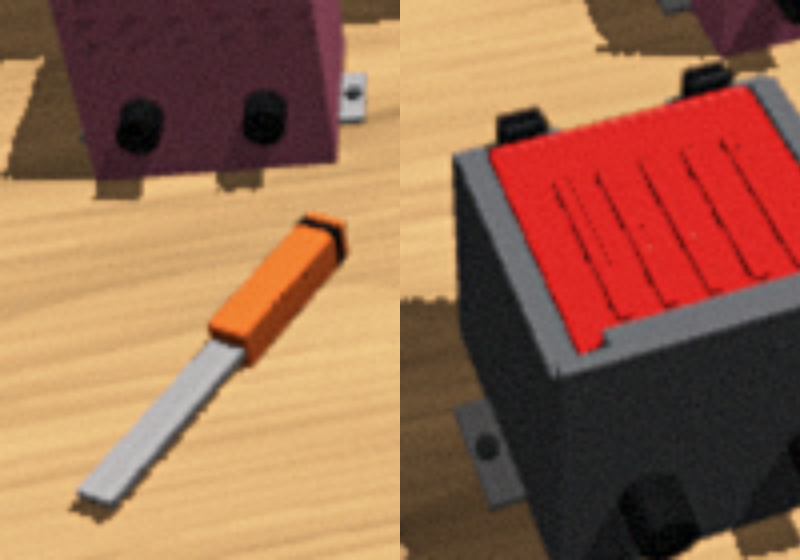

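The crop confirms the orange handle at (220,270), with a flat steel blade to (173,325), and the red cover with its black catches on the robot side. Moving above the handle.

Request:
{"name": "step_arm", "arguments": {"motion": [{"claw": 85,"delta_pos": [27,-19,3],"turn": 0},{"claw": 85,"delta_pos": [27,-19,3],"turn": 0},{"claw": 85,"delta_pos": [27,-19,3],"turn": 0},{"claw": 85,"delta_pos": [27,-19,3],"turn": 0},{"claw": 85,"delta_pos": [27,-19,3],"turn": 0},{"claw": 85,"delta_pos": [27,-19,3],"turn": 0},{"claw": 85,"delta_pos": [27,-19,3],"turn": 0},{"claw": 85,"delta_pos": [27,-19,3],"turn": 0}]}}

```text
clock: 0.77
eef_pos: [342.7, -390.0, 215.0]
tcp_rot: [-3.141, 0.0, 0.29]
contact_force: [0.7, -0.9, 0.4]
opening: 0.997
grasp_force: 0.0
```

Request:
{"name": "step_arm", "arguments": {"motion": [{"claw": 85,"delta_pos": [27,-19,3],"turn": 0},{"claw": 85,"delta_pos": [27,-19,3],"turn": 0},{"claw": 85,"delta_pos": [27,-19,3],"turn": 0},{"claw": 85,"delta_pos": [27,-19,3],"turn": 0},{"claw": 85,"delta_pos": [0,0,3],"turn": 0.115},{"claw": 85,"delta_pos": [0,0,3],"turn": 0.115},{"claw": 85,"delta_pos": [0,0,3],"turn": 0.115},{"claw": 85,"delta_pos": [0,0,3],"turn": 0.115}]}}

```text
clock: 1.43
eef_pos: [424.0, -287.4, 190.9]
tcp_rot: [-3.141, 0.001, -0.175]
contact_force: [0.9, 0.8, 0.1]
opening: 0.995
grasp_force: 0.0
```

Request:
{"name": "step_arm", "arguments": {"motion": [{"claw": 85,"delta_pos": [0,0,3],"turn": 0.115},{"claw": 85,"delta_pos": [0,0,3],"turn": 0.115},{"claw": 85,"delta_pos": [0,0,3],"turn": 0.115},{"claw": 85,"delta_pos": [0,0,3],"turn": 0.115},{"claw": 85,"delta_pos": [0,0,0],"turn": 0},{"claw": 85,"delta_pos": [0,0,0],"turn": 0},{"claw": 85,"delta_pos": [0,0,0],"turn": 0}]}}

```text
clock: 2.02
eef_pos: [423.9, -287.8, 179.3]
tcp_rot: [3.142, 0.0, -0.626]
contact_force: [-0.0, 0.0, -1.0]
opening: 0.995
grasp_force: 0.0
```

```bash
cat >>h.py <<'E'
def wray(f,uv,z):
    F=240/np.tan(np.radians(f["vertical_fov"]/2));R=np.array(f["R"]);t=np.array(f["t"])
    p=(np.atleast_2d(uv).astype(float)-[f["cx"],f["cy"]])
    r=np.linalg.norm(p,axis=1)+1e-9;th=r/F
    d=np.c_[p/r[:,None]*np.sin(th)[:,None],np.cos(th)]@R
    c=-R.T@t
    return (c+d*((z-c[2])/d[:,2])[:,None])[:,:2]
E
python3 - <<'E'
from rig import *
from h import *
import pickle
f=grab_frame("wrist");pickle.dump(f,open("w1.pkl","wb"));cv2.imwrite("pics/w1.png",f["img"][:,:,::-1]);s=sense();print(s["eef_pos"],s["tcp_rot"],f["vertical_fov"],-np.array(f["R"]).T@f["t"])
for b in blobs(mask(f["img"],"orange")):
    v,u=np.nonzero(b);P=wray(f,np.c_[u,v],26);print(len(u),u.mean(),v.mean(),*rect(P))
E
```

```text
[ 423.96115585 -287.88941624  179.39434792] [-3.14157944e+00 -6.40008153e-05 -6.27127857e-01] 65.70646984690485 [ 487.24866726 -334.60342394  313.97878756]
```

View pics/w1.png

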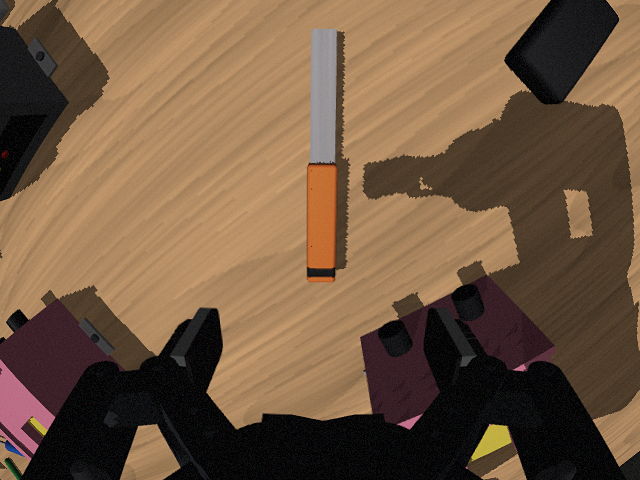

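The wrist view shows the tool. The handle runs from the front edge (322,164) to the rear end (321,281), with the blade tip at (324,30).

```bash
python3 - <<'E'
from h import *;import pickle
f=pickle.load(open("w1.pkl","rb"))
a=wray(f,[[322,164.5],[320.5,281]],26);t=wray(f,[[324.5,30]],15.5)
print(a,a.mean(0),np.linalg.norm(a[0]-a[1]),t,[np.arctan2(*(t[0]-p)[::-1]) for p in (a[1],a.mean(0))],np.linalg.norm(t[0]-a.mean(0)))
c=a.mean(0);y=-.627;d=c-[423.96,-287.89];print("dx,dy",d@[np.cos(y),np.sin(y)],d@[np.sin(y),-np.cos(y)])
print(mask(f["img"],"orange")[170:270,310:335].mean(),cv2.cvtColor(f["img"],cv2.COLOR_RGB2HSV)[220,320])
E
```

```text
[[ 463.196184   -316.40366125]
 [ 384.81338747 -258.08313972]] [ 424.00478573 -287.24340048] 97.69926316294912 [[ 550.19569519 -381.7358983 ]] [np.float64(-0.6420135481991562), np.float64(-0.64273644811191)] 157.6482723424215
dx,dy -0.343104495351871 -0.5498872634082751
0.0096 [ 12 192 194]
```

Request:
{"name": "step_arm", "arguments": {"motion": [{"claw": 85,"delta_pos": [0,0,24],"turn": 0.015},{"claw": 85,"delta_pos": [0,0,24],"turn": 0},{"claw": 85,"delta_pos": [0,0,24],"turn": 0},{"claw": 85,"delta_pos": [0,0,24],"turn": 0},{"claw": 85,"delta_pos": [0,0,24],"turn": 0},{"claw": 85,"delta_pos": [0,0,24],"turn": 0},{"claw": 85,"delta_pos": [0,0,24],"turn": 0},{"claw": 85,"delta_pos": [0,0,0],"turn": 0}], "force": 40}}

```text
clock: 2.73
eef_pos: [421.8, -286.4, 7.9]
tcp_rot: [3.141, 0.006, -0.643]
contact_force: [-0.9, 1.1, 0.1]
opening: 0.997
grasp_force: 0.0
```

Request:
{"name": "step_arm", "arguments": {"motion": [{"claw": 15,"delta_pos": [0,0,0],"turn": 0},{"claw": 15,"delta_pos": [0,0,0],"turn": 0},{"claw": 15,"delta_pos": [0,0,0],"turn": 0},{"claw": 15,"delta_pos": [0,0,0],"turn": 0},{"claw": 15,"delta_pos": [0,0,0],"turn": 0},{"claw": 15,"delta_pos": [0,0,0],"turn": 0},{"claw": 15,"delta_pos": [0,0,0],"turn": 0},{"claw": 15,"delta_pos": [0,0,0],"turn": 0}]}}

```text
clock: 3.4
eef_pos: [424.7, -288.4, 12.6]
tcp_rot: [-3.142, -0.002, -0.645]
contact_force: [-0.7, 0.4, 8.7]
opening: 0.274
grasp_force: 39.5
```

Request:
{"name": "step_arm", "arguments": {"motion": [{"claw": 15,"delta_pos": [0,0,-11],"turn": 0},{"claw": 15,"delta_pos": [0,0,-15],"turn": -0.1},{"claw": 15,"delta_pos": [0,0,-15],"turn": -0.1},{"claw": 15,"delta_pos": [0,0,-15],"turn": -0.1},{"claw": 15,"delta_pos": [0,0,-15],"turn": -0.1},{"claw": 15,"delta_pos": [0,0,-15],"turn": -0.1},{"claw": 15,"delta_pos": [0,0,-5],"turn": -0.1},{"claw": 15,"delta_pos": [0,0,0],"turn": -0.12}]}}

```text
clock: 4.07
eef_pos: [424.8, -288.5, 104.8]
tcp_rot: [3.139, -0.003, 0.08]
contact_force: [-0.3, 0.2, -1.4]
opening: 0.269
grasp_force: 39.7
```

Request:
{"name": "step_arm", "arguments": {"motion": [{"claw": 15,"delta_pos": [12,-26,0],"turn": 0},{"claw": 15,"delta_pos": [12,-26,0],"turn": 0},{"claw": 15,"delta_pos": [12,-26,0],"turn": 0},{"claw": 15,"delta_pos": [12,-26,0],"turn": 0},{"claw": 15,"delta_pos": [12,-26,0],"turn": 0},{"claw": 15,"delta_pos": [7,-26,0],"turn": 0},{"claw": 15,"delta_pos": [0,-25,0],"turn": 0},{"claw": 15,"delta_pos": [0,0,0],"turn": 0}]}}

```text
clock: 4.73
eef_pos: [476.6, -99.0, 103.0]
tcp_rot: [-3.141, 0.001, 0.077]
contact_force: [-0.8, -0.5, -1.4]
opening: 0.273
grasp_force: 39.9
```

Request:
{"name": "step_arm", "arguments": {"motion": [{"claw": 15,"delta_pos": [0,0,0],"turn": 0},{"claw": 15,"delta_pos": [0,0,0],"turn": 0},{"claw": 15,"delta_pos": [0,0,0],"turn": 0}]}}

```text
clock: 4.98
eef_pos: [477.4, -103.1, 102.7]
tcp_rot: [3.141, -0.001, 0.074]
contact_force: [-0.7, -0.1, -0.9]
opening: 0.272
grasp_force: 39.9
```

```bash
python3 - <<'E'
from rig import *
from h import *
import pickle
D={n:grab_frame(n) for n in("wrist","side","scene")};pickle.dump(D,open("w2.pkl","wb"))
for n in D: cv2.imwrite(f"pics/{n}2.png",D[n]["img"][:,:,::-1])
f=D["wrist"];s=sense();print(s["eef_pos"],s["tcp_rot"],s["contact_force"])
for b in blobs(mask(f["img"],"red")):
    v,u=np.nonzero(b);P=wray(f,np.c_[u,v],118);print(len(u),u.mean(),v.mean(),*rect(P))
E
```

```text
[ 477.2175859  -103.16713135  102.40518233] [ 3.14148650e+00 -1.57978206e-04  7.35881681e-02] [-0.34178384  0.38024197 -0.230025  ]
```

View pics/wrist2.png

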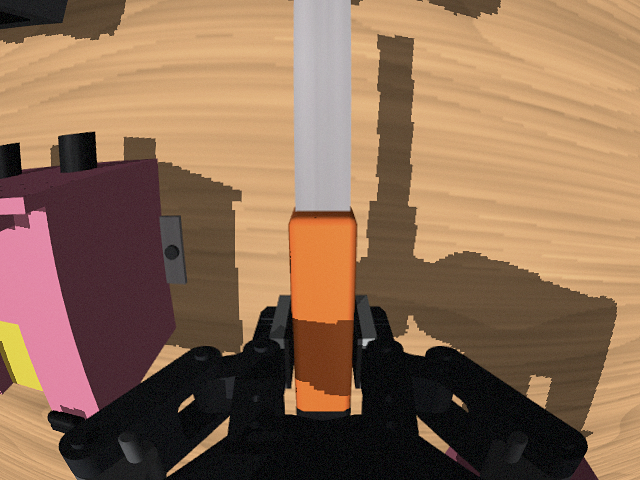

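The wrist view shows the tool held straight between the pads, handle (322,310) and blade (322,100); the red box is out of view. Checking the tip with the two fixed cameras.

```bash
python3 - <<'E'
from h import *;import pickle
D=pickle.load(open("w2.pkl","rb"))
a=cv2.resize(D["scene"]["img"][230:380,270:420],None,fx=2.66,fy=2.66,interpolation=2)
b=cv2.resize(D["side"]["img"][220:370,200:350],None,fx=2.66,fy=2.66,interpolation=2)
cv2.imwrite("pics/c2.png",np.hstack([a,b])[:,:,::-1]);print(a.shape)
E
```

```text
(399, 399, 3)
```

View pics/c2.png

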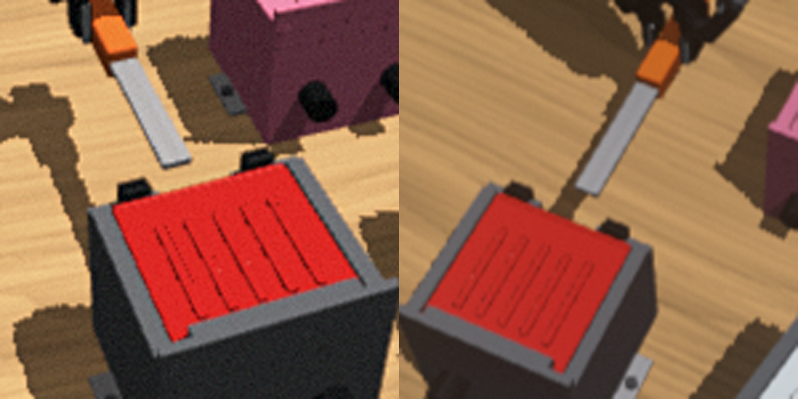

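The crops show the tip end mid-edge at (176,162) in scene and (190,190) in side. The red cover's front corners are (113,206)/(288,163) and (101,193)/(233,243). Triangulating these.

```bash
python3 - <<'E'
from h import *;import pickle
D=pickle.load(open("w2.pkl","rb"))
def Pm(f):
    F=240/np.tan(np.radians(f["vertical_fov"]/2));K=np.array([[F,0,f["cx"]],[0,F,f["cy"]],[0,0,1]])
    return K@np.c_[f["R"],f["t"]]
s=np.array([[176.5,162],[124,62],[113,206],[288,163],[165,341]])/2.66+[270,230]
d=np.array([[189.5,190],[253,88],[101,193],[233,243],[25,312]])/2.66+[200,220]
X=cv2.triangulatePoints(Pm(D["scene"]),Pm(D["side"]),s.T,d.T);X=(X[:3]/X[3]).T
print(X.round(1))
print("yaw",np.arctan2(*(X[0]-X[1])[1::-1]))
m=(X[2]+X[3])/2;v=X[3]-X[2];y=np.arctan2(-v[0],v[1]);u=np.array([np.cos(y),np.sin(y)]);e=(m-X[0])[:2]
print("box yaw",y,"len",np.linalg.norm(v),"ahead",e@u,"left",e@[-u[1],u[0]])
E
```

```text
[[ 630.5  -89.5   98.6]
 [ 520.1  -96.4   97.1]
 [ 672.3 -142.   113.5]
 [ 665.   -28.3  117.1]
 [ 778.4 -136.8  111. ]]
yaw 0.06287196615790394
box yaw 0.06395369360773208 len 114.00322680232779 ahead 38.34431280832289 left 1.8978581447896943
```

Request:
{"name": "step_arm", "arguments": {"motion": [{"claw": 15,"delta_pos": [0,-2,-3],"turn": 0},{"claw": 15,"delta_pos": [8,0,0],"turn": 0},{"claw": 15,"delta_pos": [8,0,0],"turn": 0},{"claw": 15,"delta_pos": [8,0,0],"turn": 0},{"claw": 15,"delta_pos": [8,0,0],"turn": 0},{"claw": 15,"delta_pos": [8,0,0],"turn": 0},{"claw": 15,"delta_pos": [8,0,0],"turn": 0},{"claw": 15,"delta_pos": [0,0,0],"turn": 0}]}}

```text
clock: 5.8
eef_pos: [527.0, -96.7, 105.3]
tcp_rot: [3.141, -0.001, 0.075]
contact_force: [0.0, -0.7, -1.2]
opening: 0.273
grasp_force: 39.9
```

Request:
{"name": "step_arm", "arguments": {"motion": [{"claw": 15,"delta_pos": [0,0,0],"turn": 0},{"claw": 15,"delta_pos": [0,0,0],"turn": 0}]}}

```text
clock: 5.97
eef_pos: [524.5, -96.7, 105.0]
tcp_rot: [-3.141, 0.001, 0.075]
contact_force: [-0.5, 0.0, -2.0]
opening: 0.275
grasp_force: 39.9
```

No contact and the tip should be about 10 mm in. Going on.

Request:
{"name": "step_arm", "arguments": {"motion": [{"claw": 15,"delta_pos": [6,0,0],"turn": 0},{"claw": 15,"delta_pos": [6,0,0],"turn": 0},{"claw": 15,"delta_pos": [6,0,0],"turn": 0},{"claw": 15,"delta_pos": [6,0,0],"turn": 0},{"claw": 15,"delta_pos": [6,0,0],"turn": 0},{"claw": 15,"delta_pos": [0,0,0],"turn": 0},{"claw": 15,"delta_pos": [0,0,0],"turn": 0},{"claw": 15,"delta_pos": [0,0,0],"turn": 0}]}}

```text
clock: 6.63
eef_pos: [554.6, -94.5, 105.1]
tcp_rot: [-3.141, 0.001, 0.075]
contact_force: [0.3, -0.0, -1.5]
opening: 0.272
grasp_force: 39.9
```

```bash
python3 - <<'E'
from rig import *
from h import *
D={n:grab_frame(n) for n in("side","scene")}
a=cv2.resize(D["scene"]["img"][230:380,270:420],None,fx=2.66,fy=2.66,interpolation=2)
b=cv2.resize(D["side"]["img"][220:370,200:350],None,fx=2.66,fy=2.66,interpolation=2)
cv2.imwrite("pics/c3.png",np.hstack([a,b])[:,:,::-1]);s=sense();print(s["eef_pos"],s["contact_force"])
E
```

```text
[554.49786328 -94.51629848 105.20632076] [ 0.10373725  0.04765243 -1.49137869]
```

View pics/c3.png

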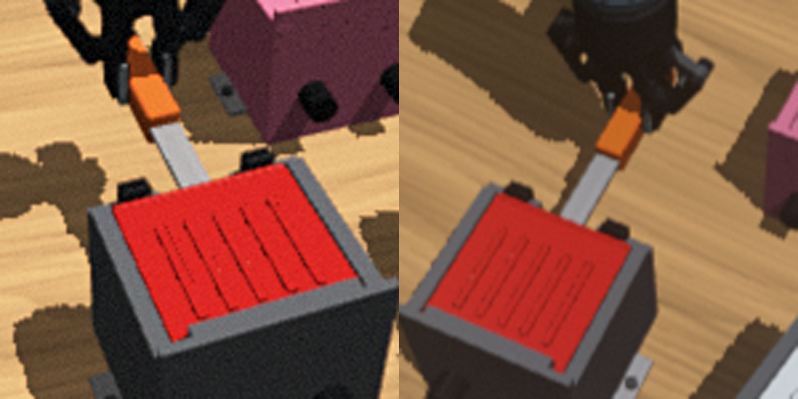

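The blade passes centred under the still-shut red cover, entering at (193,186) in the scene crop. Advance 6 mm more, then lever down.

Request:
{"name": "step_arm", "arguments": {"motion": [{"claw": 15,"delta_pos": [6,0,0],"turn": 0},{"claw": 15,"delta_pos": [0,0,0],"turn": 0},{"claw": 15,"delta_pos": [0,0,5],"turn": 0},{"claw": 15,"delta_pos": [0,0,5],"turn": 0},{"claw": 15,"delta_pos": [0,0,5],"turn": 0},{"claw": 15,"delta_pos": [0,0,0],"turn": 0}], "force": 30}}

```text
clock: 7.23
eef_pos: [560.8, -94.1, 89.4]
tcp_rot: [-3.141, 0.0, 0.075]
contact_force: [0.5, -0.6, 2.8]
opening: 0.275
grasp_force: 40.5
```

Request:
{"name": "step_arm", "arguments": {"motion": [{"claw": 15,"delta_pos": [0.5,0,5],"turn": 0},{"claw": 15,"delta_pos": [0.5,0,5],"turn": 0},{"claw": 15,"delta_pos": [0.5,0,5],"turn": 0},{"claw": 15,"delta_pos": [0.5,0,5],"turn": 0},{"claw": 15,"delta_pos": [0,0,0],"turn": 0}]}}

```text
clock: 7.65
eef_pos: [562.7, -94.0, 69.3]
tcp_rot: [-3.141, 0.0, 0.075]
contact_force: [0.0, -1.4, 2.3]
opening: 0.279
grasp_force: 41.5
```

Request:
{"name": "step_arm", "arguments": {"motion": [{"claw": 15,"delta_pos": [0.5,0,5],"turn": 0},{"claw": 15,"delta_pos": [0.5,0,5],"turn": 0},{"claw": 15,"delta_pos": [0.5,0,5],"turn": 0},{"claw": 15,"delta_pos": [0.5,0,3],"turn": 0},{"claw": 15,"delta_pos": [0,0,0],"turn": 0},{"claw": 15,"delta_pos": [0,0,0],"turn": 0}]}}

```text
clock: 8.15
eef_pos: [564.5, -93.8, 51.9]
tcp_rot: [-3.141, 0.001, 0.075]
contact_force: [0.5, -0.1, 0.5]
opening: 0.273
grasp_force: 42.2
```

```bash
python3 - <<'E'
from rig import *
from h import *
D={n:grab_frame(n) for n in("side","scene")}
a=cv2.resize(D["scene"]["img"][230:380,270:420],None,fx=2.66,fy=2.66,interpolation=2)
b=cv2.resize(D["side"]["img"][220:370,200:350],None,fx=2.66,fy=2.66,interpolation=2)
cv2.imwrite("pics/c4.png",np.hstack([a,b])[:,:,::-1]);s=sense();print(s["eef_pos"],s["contact_force"])
E
```

```text
[564.33762036 -93.74218699  52.01331093] [ 0.75213452 -1.02117213 -0.01224401]
```

View pics/c4.png

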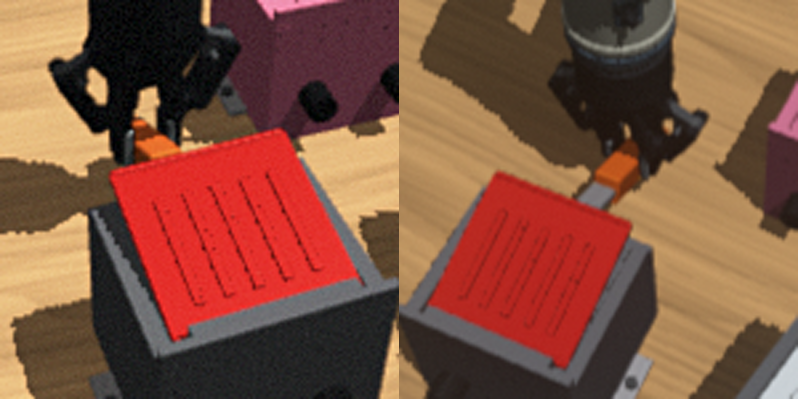

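The red cover's front edge is now raised, (115,172)–(285,130) in the scene crop, clear above the catches. Drawing the blade out along its own axis, then straight back.

Request:
{"name": "step_arm", "arguments": {"motion": [{"claw": 15,"delta_pos": [-4,0,2],"turn": 0},{"claw": 15,"delta_pos": [-4,0,2],"turn": 0},{"claw": 15,"delta_pos": [-4,0,2],"turn": 0},{"claw": 15,"delta_pos": [-4,0,2],"turn": 0},{"claw": 15,"delta_pos": [-6,0,0],"turn": 0},{"claw": 15,"delta_pos": [-8,0,0],"turn": 0},{"claw": 15,"delta_pos": [-10,0,0],"turn": 0},{"claw": 15,"delta_pos": [-10,0,0],"turn": 0}]}}

```text
clock: 8.92
eef_pos: [513.7, -97.5, 44.2]
tcp_rot: [-3.141, 0.001, 0.075]
contact_force: [-0.4, 0.6, -1.9]
opening: 0.268
grasp_force: 41.9
```

Request:
{"name": "step_arm", "arguments": {"motion": [{"claw": 15,"delta_pos": [-12,0,0],"turn": 0},{"claw": 15,"delta_pos": [-12,0,0],"turn": 0},{"claw": 15,"delta_pos": [-12,0,0],"turn": 0},{"claw": 15,"delta_pos": [-12,0,0],"turn": 0},{"claw": 15,"delta_pos": [-12,0,0],"turn": 0},{"claw": 15,"delta_pos": [0,0,0],"turn": 0},{"claw": 15,"delta_pos": [0,0,0],"turn": 0}]}}

```text
clock: 9.5
eef_pos: [454.6, -102.1, 44.4]
tcp_rot: [-3.142, -0.0, 0.074]
contact_force: [0.6, -0.1, -1.2]
opening: 0.27
grasp_force: 41.9
```

```bash
python3 - <<'E'
from rig import *
from h import *
D={n:grab_frame(n) for n in("side","scene")}
a=cv2.resize(D["scene"]["img"][200:380,250:430],None,fx=2.22,fy=2.22,interpolation=2)
b=cv2.resize(D["side"]["img"][190:370,200:380],None,fx=2.22,fy=2.22,interpolation=2)
cv2.imwrite("pics/c5.png",np.hstack([a,b])[:,:,::-1]);s=sense();print(s["eef_pos"],s["contact_force"])
E
```

```text
[ 456.00571092 -102.21374448   44.53164125] [ 0.30833364  0.13371066 -0.81927016]
```

View pics/c5.png

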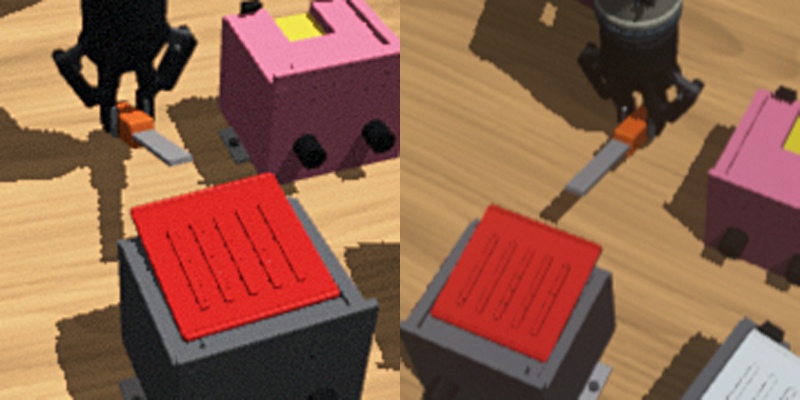

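The tool is out, and the cover is tilted up but has slid forward a little. Its corners are (132,211),(272,175),(340,292),(185,338) in the scene crop and (92,206),(202,243),(150,360),(33,317) in side. Checking the numbers.

```bash
python3 - <<'E'
from h import *;import pickle
D=pickle.load(open("w2.pkl","rb"))
def Pm(f):
    F=240/np.tan(np.radians(f["vertical_fov"]/2));K=np.array([[F,0,f["cx"]],[0,F,f["cy"]],[0,0,1]])
    return K@np.c_[f["R"],f["t"]]
s=np.array([[132,211],[272,175],[340,292],[185,338]])/2.22+[250,200]
d=np.array([[92,206],[202,243],[150,360],[33,317]])/2.22+[200,190]
X=cv2.triangulatePoints(Pm(D["scene"]),Pm(D["side"]),s.T,d.T);X=(X[:3]/X[3]).T
print(X.round(1),X.mean(0));f=X[:2].mean(0);r=X[2:].mean(0);print("len",np.linalg.norm(f-r),"tilt",(f-r)[2]/np.linalg.norm(f-r))
# shut cover centre from first measurement: front mid + 58 along box x
print("shut centre ~",668.6+58*.997,-85.2+58*.075)
E
```

```text
[[ 655.4 -142.9  125.9]
 [ 644.3  -32.   128.3]
 [ 754.1  -19.7  111. ]
 [ 766.5 -132.6  110.2]] [705.07285837 -81.81945345 118.88004976]
len 112.19593029409674 tilt 0.1470960490332342
shut centre ~ 726.426 -80.85000000000001
```

```bash
python3 - <<'E'
from h import *;import pickle
D=pickle.load(open("w2.pkl","rb"));u=np.array([.997,.075]);l=np.array([-.075,.997])
c=(705.07,-81.82)
# grey side-wall pixels: outline of box top via rear rim corners, scene c5 crop
S=np.array([[180,362],[377,300]])/2.22+[250,200]
P=ray(D["scene"],S,131);print("rear scene",P.round(1),np.linalg.norm(P[0]-P[1]),"centre",P.mean(0)-65*u)
s=np.array([[141,385]])/2.22+[200,190]
q=ray(D["side"],s,131);print("rear-left side",q,"centre",q-65*u+70*l)
# same method for white cover calibrates cover pos: red shut visible rect, z=118
for n in D:
    for b in blobs(mask(D[n]["img"],"red")):
        v,uu=np.nonzero(b);print(n,*rect(ray(D[n],np.c_[uu,v],118)))
a=np.vstack([cv2.resize(D[n]["img"][y:y+110,x:x+140],None,fx=5,fy=5,interpolation=2)[:295 if 0 else 550] for n,y,x in(("scene",290,295),)])
cv2.imwrite("pics/c6.png",a[:,:,::-1])
E
```

```text
rear scene [[ 797.1 -146. ]
 [ 783.2   -7.7]] 139.0232022013443 centre [725.34764191 -81.76093382]
rear-left side [[782.3821253   -8.64817385]] centre [[712.3271253   56.26682615]]
side [723.7 -81.9] [107.7 112.2] 4.5 [[666.0, -30.0], [674.0, -142.0], [782.0, -134.0], [773.0, -22.0]]
scene [723.1 -83.7] [104.3 113.7] 4.6 [[667.0, -31.0], [676.0, -145.0], [780.0, -136.0], [771.0, -23.0]]
```

View pics/c6.png

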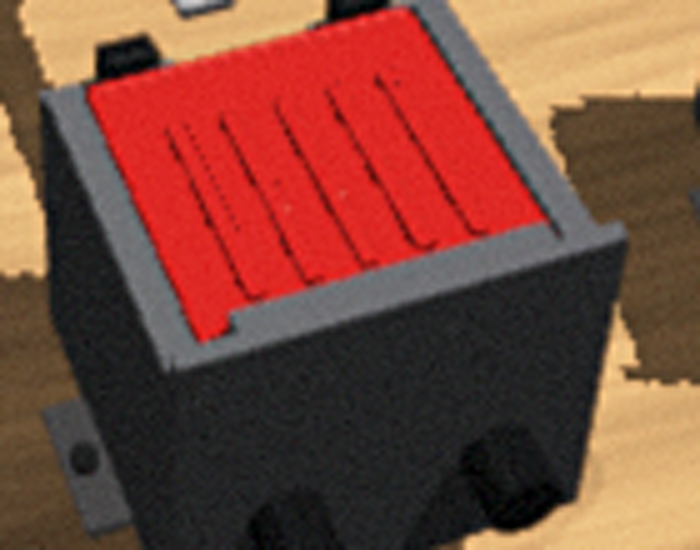

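The crop shows the box with its rear rim corners at (170,370) and (625,235). The cover sits about 20 mm forward of the box centre (limit 30) and tilts about 0.13–0.15 rad, within limits, so I'm leaving it. Laying the tool down: move it aside, then lower so the desk levels it.

Request:
{"name": "step_arm", "arguments": {"motion": [{"claw": 15,"delta_pos": [-5,12,0],"turn": 0},{"claw": 15,"delta_pos": [-5,20,0],"turn": 0},{"claw": 15,"delta_pos": [-5,20,0],"turn": 0},{"claw": 15,"delta_pos": [-5,12,0],"turn": 0},{"claw": 15,"delta_pos": [0,0,5],"turn": 0},{"claw": 15,"delta_pos": [0,0,4],"turn": 0},{"claw": 15,"delta_pos": [0,0,4],"turn": 0},{"claw": 15,"delta_pos": [0,0,0],"turn": 0}]}}

```text
clock: 10.27
eef_pos: [441.3, -167.1, 31.1]
tcp_rot: [3.141, -0.001, 0.076]
contact_force: [0.9, -2.2, 4.9]
opening: 0.274
grasp_force: 42.9
```

Request:
{"name": "step_arm", "arguments": {"motion": [{"claw": 15,"delta_pos": [0,0,4],"turn": 0},{"claw": 15,"delta_pos": [0,0,4],"turn": 0},{"claw": 15,"delta_pos": [0,0,4],"turn": 0},{"claw": 15,"delta_pos": [0,0,3],"turn": 0},{"claw": 15,"delta_pos": [0,0,0],"turn": 0},{"claw": 15,"delta_pos": [0,0,0],"turn": 0}]}}

```text
clock: 10.77
eef_pos: [445.9, -168.0, 18.0]
tcp_rot: [3.138, -0.01, 0.076]
contact_force: [9.8, -0.1, 13.3]
opening: 0.276
grasp_force: 45.8
```

Request:
{"name": "step_arm", "arguments": {"motion": [{"claw": 30,"delta_pos": [0,0,0],"turn": 0},{"claw": 40,"delta_pos": [0,0,0],"turn": 0},{"claw": 60,"delta_pos": [0,0,0],"turn": 0},{"claw": 80,"delta_pos": [0,0,0],"turn": 0},{"claw": 80,"delta_pos": [0,0,0],"turn": 0},{"claw": 80,"delta_pos": [0,0,0],"turn": 0},{"claw": 80,"delta_pos": [0,0,-10],"turn": 0},{"claw": 80,"delta_pos": [0,0,-20],"turn": 0}]}}

```text
clock: 11.43
eef_pos: [438.4, -166.8, 45.4]
tcp_rot: [-3.14, 0.004, 0.075]
contact_force: [-0.2, 0.1, -0.1]
opening: 0.939
grasp_force: 0.0
```

Request:
{"name": "step_arm", "arguments": {"motion": [{"claw": 80,"delta_pos": [0,0,-20],"turn": 0},{"claw": 80,"delta_pos": [0,0,-30],"turn": 0},{"claw": 80,"delta_pos": [-10,0,-30],"turn": 0},{"claw": 80,"delta_pos": [-10,0,-30],"turn": 0},{"claw": 80,"delta_pos": [0,0,-20],"turn": 0},{"claw": 80,"delta_pos": [0,0,0],"turn": 0},{"claw": 80,"delta_pos": [0,0,0],"turn": 0},{"claw": 80,"delta_pos": [0,0,0],"turn": 0}]}}

```text
clock: 12.1
eef_pos: [419.7, -168.7, 176.2]
tcp_rot: [-3.142, 0.0, 0.075]
contact_force: [0.3, -0.6, -0.6]
opening: 0.938
grasp_force: 0.0
```

```bash
python3 - <<'E'
from rig import *
from h import *
D={n:grab_frame(n) for n in("side","scene")}
a=cv2.resize(D["scene"]["img"][200:380,250:430],None,fx=2.22,fy=2.22,interpolation=2)
b=cv2.resize(D["side"]["img"][190:370,200:380],None,fx=2.22,fy=2.22,interpolation=2)
cv2.imwrite("pics/c7.png",np.hstack([a,b])[:,:,::-1]);s=sense();print(s["eef_pos"],s["contact_force"],s["opening"])
E
```

```text
[ 419.35884933 -168.50910407  175.37414033] [-0.94581318  0.48265096  0.25618607] 0.9354105997188044
```

View pics/c7.png

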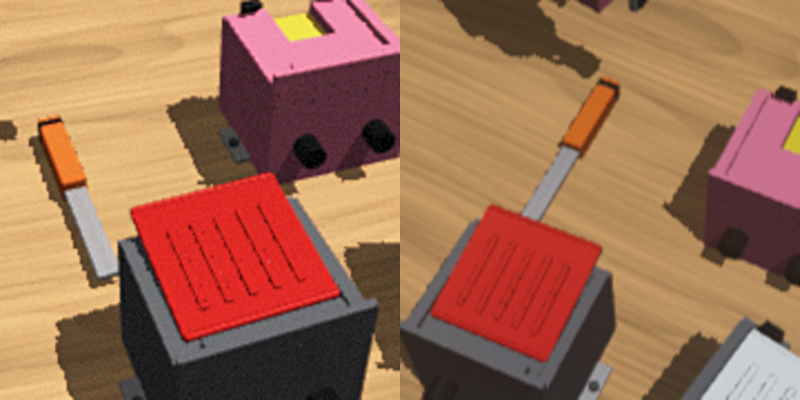

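The tool lies flat on the desk (handle (62,150), tip (108,273) in the scene crop). The red cover is still tilted on its catches, unchanged, and the gripper is clear. Handing in.

```bash
python3 -c "
from rig import *
print(sign_off())"
```

```text
the job is handed in; nothing more can be done
None
```

I levered the red cover up with the pry tool and handed the job in at about 12 s; no verdict came back. The cover sits tilted on its catches but about 20 mm forward of the box centre (limit 30), the tool lies flat on the desk, and the white cover was never touched.

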